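# Zero the pull gauge and check it at its mark

## Robot

A 6-joint arm with a two-finger parallel gripper is mounted at the origin on the work surface. World frame = base frame: x ahead of the robot, y to its left, z up, the work surface at z = 0. Lengths are in m, angles in rad, forces in N, time in s.
With the tool pointing down it reaches from about 0.375 to 0.975 m from the base axis. Payload 3.8 kg.
Tool frame: the origin (TCP) lies on the mounting face of the last link; the fingertips stand 173 mm ahead of it and the grasp point (between the pads) lies 155 mm ahead of it; z points along the fingers, y is the line along which they close (so a half turn about z gives the same grasp; the last joint's range is limited). The gripper opens to 85 mm and grips with 20 to 120 N. Pads are 22 mm wide; open, the fingers measure 114 mm over their backs; the gripper's body (76 mm by 85 mm) begins 54 mm behind the grasp point. The pads swing forward as they close: fully open they stand 13 mm farther back than shut.
Start: joints at [1.143, 0.264, 1.604, -0, 1.274, -0.037], TCP at [0.257, 0.624, 0.405] pointing down, gripper open.
Joint ranges: [-2.63, 2.63], [-0.94, 2.18], [0.31, 2.57], [-1.31, 4.45], [0, 2.66], [-2.55, 2.55]. Speed limits (rad/s): [2.57, 2.57, 3.14, 3.14, 3.14, 3.14].

## Interface

Orientations are given as a rotation vector (axis times angle).
In Python, from workcell import bot gives the robot as it stands.
- The arm moves only by the tool drive_tool, never from a script. Its argument "increments" is a list of rows, each an object with "delta_pos": the shift along the tool's x, y, z in mm, a list of three; "turn": the turn about the tool's z in rad; "jaw": the opening, from -1 (shut) to 1 (fully open). A call has 1 to 8 rows; each row shifts and turns the commanded pose from where the row before left it, along the tool's axes as they then stand; what a row does not reach is not made up. A row lasts 1/12 s, in which the tool goes at most 41.7 mm and 7.16 degrees, less where a joint would pass 70% of its speed; a pose out of reach is approached as far as the arm can. A call is refused whole if a number of a shift passes 41.7 or a number of a turn 0.125, either way. A call with a gripper value outside its range is refused whole. The fingers move at their own pace and stop on an object; "grip_force" is the grip in N (left out, the last holds). Time passes only in rows, so rows that do not move let the fingers close. It gives the time, the measured TCP pose, the force, the opening and the grip force at its end, in the units of the state.
- bot.read_state(): the state, without advancing time (a new reading comes with each control period).
- bot.read_camera(name): name is "scene" or "side" or "wrist"; returns a dict with "pixels" (420x560x3 uint8, red, green, blue), "fovy" (degrees; the focal length in pixels is half the picture's height over the tangent of half this angle, whatever the lens; pixels are square), "cx", "cy" (the principal point, pixels), "camera_from_world" (4x4, takes a point from world to camera coordinates); the wrist camera has in their place "hand_eye" (4x4, takes a point from camera to tool coordinates, whose origin is the TCP and whose axes are the flange's). Camera axes: x right, y down, z forward; pixel columns grow to the right and rows downward; lengths in m; the calibration is good to about 2 mm. A picture is of the moment at which its call begins: read the wrist's pose just before it. There is no depth.
- bot.finish_job(): hands the job in; it is judged then, once.
The state is a dict: "time": time; "q": joint angles; "joint_vel": joint speeds; "joint_torque": joint torques, N m; "tool_pos": TCP position; "tcp_rot": TCP orientation; "wrist_force": force on the tool from outside, world axes, zero at the start; "torque": the same for the moment, N m; "width": opening from 0.0 (shut) to 1.0 (fully open); "grip_force": force on a finger pad.
Only numpy, scipy, OpenCV 4.12 (cv2) and the standard library are available. Lean on these libraries where they do the work, as an engineer would, in place of code of your own. Each camera call takes 0.05 s, during which the arm holds its last target. There are 200 camera calls.

## Task

Do the morning check of the dial pull gauge. With the black paddle left at rest, turn the round bezel of the dial until its zero mark (the broad bar with the stud) lies under the tip of the needle; then pull the paddle out until its pointer stands at the thick check line on the plate (40 mm of travel), hold it there for about a second, and ease it back home without letting it snap. Leave the dial zeroed, and leave the jar, marker, bottle and beaker where they are.

Things in the scene. Friction and masses are not known exactly. Their poses are not given: they have to be found in the camera images.
- gauge: Bench pull gauge, screwed down: grey plate 100 (x) x 360 (y, from -235 to +125) x 10 mm. Origin at table height, mid-width. Its dial faces up at y = +60 mm; an aluminium sleeve, 44 mm wide, top at 40 mm, spans y = -60 to +25 mm; from it a sprung 10 mm steel bar, 25 mm above the table, runs out along -y to an upright black paddle. Place and yaw vary
- check_line (a point): Middle of the thick black line across the white strip on the plate's +x side, 11 mm above the table, at x = +37, y = -180 mm of the gauge. The strip has thin 10 mm ticks; the longer thin line at y = -140 mm is home. The paddle's small pointer runs along the strip
- dial_centre (a point): On the dial's axis, 56 mm above the table: middle of the bezel's gripping height. The bezel is a black knurled drum, 60 mm in diameter, 45 to 67 mm above the table, on a 50 mm pedestal; grip it across the rim from above. It turns about the vertical either way (friction 0.05 N m) and stays where left; the white face turns with it
- zero_mark (a point): Zero mark on the bezel's face, 22 mm from the dial's axis, 69 mm above the table: a broad black radial bar, with a small steel stud outside it on the rim. Its x axis points outwards from the dial's axis. It starts 0.5 to 1.5 rad counter-clockwise (from above) of the needle
- needle_tip (a point): Tip of the dark steel needle over the dial's face, 22 mm from the dial's axis (long end; an 8 mm tail points the other way). Its x axis points outwards. At rest it points within 0.3 rad of the gauge's +x, differently each time; pulling the paddle turns it clockwise, 0.05 rad per mm (at 40 mm it points between the face's twin thin bars if zeroed)
- paddle_grip (a point): Grip point of the paddle, 58 mm above the table, mid-thickness and mid-width. The paddle is an upright black slab 12 mm thick (gauge y), 40 mm wide (gauge x), 14 to 72 mm above the table, with a small steel pointer low on its +x side. The bar's top is 30 mm above the table. At home it is 74 mm clear of the sleeve
- draw (a joint): Travel of the paddle in m: 0 home, grows as it is pulled along the gauge's -y, 0.040 at the check line, end stop at 0.060. A spring pulls it home with 2.4 N at 0 and 7.2 N at 0.040
- jar: Specimen jar with lid, 54 mm in diameter, 62 mm high, beside the gauge at its +x side. Origin under its centre. Leave it
- marker: Marker pen, 130 mm long, 14 mm thick, lying along the gauge's y at its -x side. Origin under its middle. Leave it
- flask: White plastic bottle, 72 mm in diameter, 170 mm high, screw-capped, standing to the left (not the spray bottle behind it). Origin under its centre. Leave it
- beaker: Open white cup, 80 mm in diameter, 100 mm high, standing at the far right. Origin under its centre. Leave it

How it is judged:
On the way, in this order (a step that is already met when the one before it is completed fails the run):
1. with the paddle at rest, the zero mark is brought under the needle's tip (within 4 mm, about 10 degrees) (horizontal distance between zero_mark and needle_tip below 0.004 m and value of joint draw below 0.003 m), for 0.3 s.
2. the paddle is held at the check line, 40 mm out within 6 mm, for at least half a second (value of joint draw between 0.034 and 0.046 m), for 0.5 s.
At the end, for the whole second after the job is handed in: The paddle is back home (within 3 mm) and the zero mark lies under the needle's tip (within 4 mm, about 10 degrees) (all of step 1); the robot touches nothing.
It fails at once if the paddle snaps back (returns faster than 0.35 m/s) (velocity of joint draw below -0.35 m/s).
It fails at once if the jar, marker, bottle or beaker is moved by more than 40 mm or a standing one is tipped over (distance of any of jar, marker, flask, beaker from where it was at the start of the episode above 0.04 m or angle between any of jar, flask, beaker's own z axis and vertical above 0.6 rad).
It also fails if it takes over 54 s, if anything falls off the work surface, if the arm or the gripper's body presses on something with over 40 N, if the wrist force passes 120 N, or if a joint passes its speed limit or range.

## Working session

There is one attempt and no reset: what is moved stays moved. The work goes in short steps, Python scripts to look and compute and a tool call to move; the robot and the scene stay as the last step left them, time stands still between calls to the robot, and variables do not carry over. Pictures are saved under pics/ and viewed, at most 10 in all, crops included, and the job is handed in when it is done.

Besides the shell and the picture viewer there is one more tool, called after "Request:" by a JSON object that holds its "name" and its "arguments", one argument or row to a line. drive_tool: Moves the arm, as the interface text tells. Its arguments: {"type":"object","properties":{"increments":{"type":"array"},"grip_force":{"type":"number"}},"required":["increments"]}

```bash
ls; mkdir -p pics
cat > h.py <<'E'
import numpy as np, cv2
from scipy.spatial.transform import Rotation as R
from workcell import bot
def cam(name):
    s=bot.read_state(); c=bot.read_camera(name)
    f=c["pixels"].shape[0]/2/np.tan(np.radians(c["fovy"])/2)
    if "camera_from_world" in c: M=np.linalg.inv(np.array(c["camera_from_world"]))
    else:
        T=np.eye(4);T[:3,:3]=R.from_rotvec(s["tcp_rot"]).as_matrix();T[:3,3]=s["tool_pos"];M=T@np.array(c["hand_eye"])
    return c["pixels"],dict(f=f,cx=c["cx"],cy=c["cy"],M=M)
def save(name,fn):
    im,k=cam(name);cv2.imwrite(f"pics/{fn}.png",im[:,:,::-1]);np.save(f"pics/{fn}.npy",k,allow_pickle=True);return im,k
def load(fn): return np.load(f"pics/{fn}.npy",allow_pickle=True).item()
def at(k,u,v,z):
    d=k["M"][:3,:3]@np.array([(u-k["cx"])/k["f"],(v-k["cy"])/k["f"],1]);o=k["M"][:3,3]
    return o+d*(z-o[2])/d[2]
def proj(k,p):
    q=np.linalg.inv(k["M"])@np.append(p,1);return k["f"]*q[:2]/q[2]+[k["cx"],k["cy"]]
E
python3 - <<'E'
from h import *
a,_=save("scene","s0");b,_=save("side","d0");c,k=save("wrist","w0")
cv2.imwrite("pics/m0.png",cv2.resize(np.vstack([np.hstack([a,b]),np.hstack([c,c*0])]),(800,600),interpolation=cv2.INTER_AREA)[:,:,::-1])
s=bot.read_state();print(s["tool_pos"],R.from_rotvec(s["tcp_rot"]).as_matrix().round(3),s["time"]);print(k["M"].round(3))
E
```

```text
pics
[0.25704175 0.62386348 0.40360532] [[-0.925  0.381 -0.001]
 [ 0.381  0.925 -0.002]
 [ 0.    -0.002 -1.   ]] 0.15
[[ 0.381  0.893  0.238  0.196]
 [ 0.924 -0.368 -0.101  0.648]
 [-0.002  0.259 -0.966  0.372]
 [ 0.     0.     0.     1.   ]]
```

View pics/m0.png

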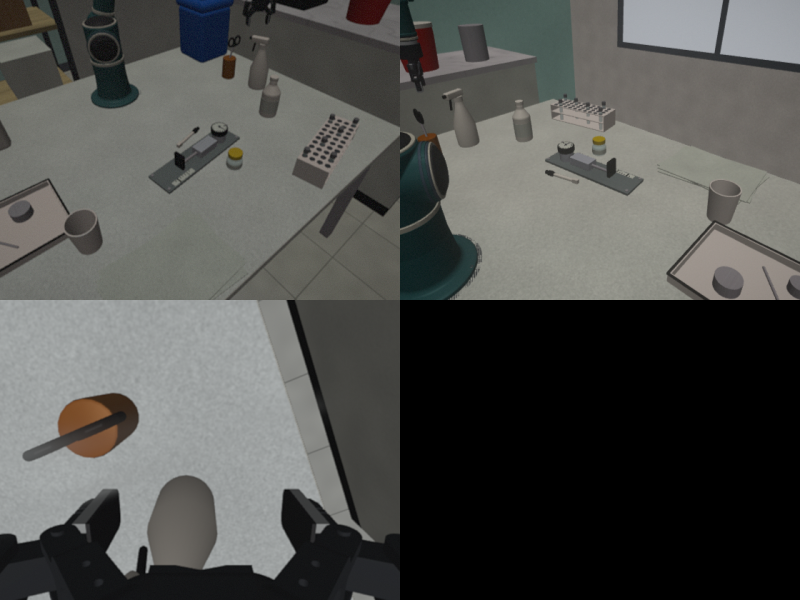

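The montage shows the gauge lying diagonally: dial at about (307,182) in the scene picture, paddle at (252,222). I'll enlarge both views.

Run:
```python
import cv2,numpy as np
a=cv2.imread("pics/s0.png")[160:280,200:360];b=cv2.imread("pics/d0.png")[180:280,190:350]
cv2.imwrite("pics/m1.png",cv2.resize(a,(800,600),interpolation=cv2.INTER_CUBIC))
from h import load,at
k=load("s0");d=load("d0")
for n,kk,u,v,z in [("dial",k,307,181,.067),("dial",d,793-560,206,.067),("padtop",k,253,211,.072),("padtop",d,855-560,221,.072),("jar",k,329,212,.062),("jar",d,838-560,194,.062)]: print(n,at(kk,u,v,z).round(3))
```

```text
dial [0.548 0.131 0.067]
dial [0.53  0.125 0.067]
padtop [ 0.554 -0.044  0.072]
padtop [ 0.573 -0.048  0.072]
jar [0.66  0.095 0.062]
jar [0.663 0.095 0.062]
```

View pics/m1.png

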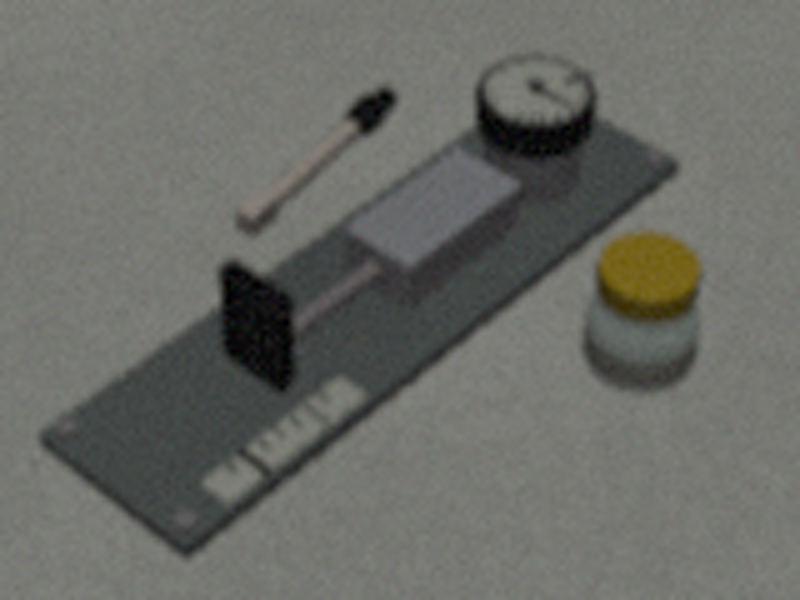

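Run:
```python
from h import *
k=load("s0")
g=lambda u,v,z: at(k,200+u/5,160+v/5,z)
D=g(537,88,.067);P=g(258,283,.072);A=g(40,437,.01);B=g(188,550,.01);C=g(678,165,.01);J=g(650,270,.062)
print(*[x.round(3) for x in (D,P,A,B,C,J)],g(575,105,.069),g(577,75,.069))
print(np.linalg.norm(D[:2]-P[:2]),np.linalg.norm(B-A),np.linalg.norm(B-C))
y=(C-B);print("yaw",np.arctan2(y[1],y[0])-np.pi/2,np.arctan2(*(D-P)[[1,0]])-np.pi/2)
s=bot.read_state();Rm=R.from_rotvec(s["tcp_rot"]).as_matrix()
print("tool delta to above dial:",(Rm.T@(np.array([D[0],D[1],.36])-s["tool_pos"])*1e3).round())
```

```text
[0.538 0.141 0.067] [ 0.567 -0.058  0.072] [ 0.531 -0.158  0.01 ] [ 0.627 -0.145  0.01 ] [0.583 0.206 0.01 ] [0.666 0.092 0.062] [0.56230229 0.14447344 0.069     ] [0.54523183 0.16244183 0.069     ]
0.20109280268085247 0.09745637276493892 0.35374715646073135
yaw 0.1260431860780229 0.14128229079954147
tool delta to above dial: [-444. -339.   44.]
```

Request:
{"name": "drive_tool", "arguments": {
  "increments": [
    {"delta_pos":[0,0,-40],"turn":0,"jaw":1},
    {"delta_pos":[0,0,-40],"turn":0,"jaw":1},
    {"delta_pos":[0,0,-40],"turn":0,"jaw":1},
    {"delta_pos":[-32,-24,0],"turn":0,"jaw":1},
    {"delta_pos":[-32,-24,0],"turn":0,"jaw":1},
    {"delta_pos":[-32,-24,0],"turn":0,"jaw":1},
    {"delta_pos":[-32,-24,0],"turn":0,"jaw":1},
    {"delta_pos":[-32,-24,0],"turn":0,"jaw":1}
  ]
}}

```text
time: 0.82
tool_pos: [0.3597, 0.4506, 0.5244]
tcp_rot: [-0.609, -3.082, 0.001]
wrist_force: [1.0, -0.5, 0.3]
width: 0.997
grip_force: 0.0
```

Request:
{"name": "drive_tool", "arguments": {
  "increments": [
    {"delta_pos":[-32,-24,0],"turn":0,"jaw":1},
    {"delta_pos":[-32,-24,0],"turn":0,"jaw":1},
    {"delta_pos":[-32,-24,0],"turn":0,"jaw":1},
    {"delta_pos":[-32,-24,0],"turn":0,"jaw":1},
    {"delta_pos":[-32,-24,0],"turn":0,"jaw":1},
    {"delta_pos":[-32,-24,0],"turn":0,"jaw":1},
    {"delta_pos":[-30,-25,0],"turn":0,"jaw":1},
    {"delta_pos":[-30,-25,0],"turn":0,"jaw":1}
  ]
}}

```text
time: 1.48
tool_pos: [0.5189, 0.1749, 0.5245]
tcp_rot: [-0.61, -3.082, 0.0]
wrist_force: [0.5, -0.2, -0.1]
width: 1.002
grip_force: 0.0
```

Request:
{"name": "drive_tool", "arguments": {
  "increments": [
    {"delta_pos":[0,-25,30],"turn":0,"jaw":1},
    {"delta_pos":[0,0,40],"turn":0,"jaw":1},
    {"delta_pos":[0,0,40],"turn":0,"jaw":1},
    {"delta_pos":[0,0,40],"turn":0,"jaw":1},
    {"delta_pos":[0,0,20],"turn":0,"jaw":1},
    {"delta_pos":[0,0,0],"turn":0,"jaw":1},
    {"delta_pos":[0,0,0],"turn":0,"jaw":1}
  ]
}}

```text
time: 2.07
tool_pos: [0.5084, 0.1535, 0.3534]
tcp_rot: [-0.609, -3.079, 0.002]
wrist_force: [0.0, 0.2, 0.6]
width: 1.004
grip_force: 0.0
```

Run:
```python
from h import *
s=bot.read_state();print(s["tool_pos"],s["time"],s["q"]);save("wrist","w1")
```

```text
[0.50836597 0.1535367  0.3533552 ] 2.0667 [ 2.46400400e-01  3.19680576e-02  1.96606687e+00  9.23102124e-06
  1.14716925e+00 -9.33530683e-01]
```

View pics/w1.png

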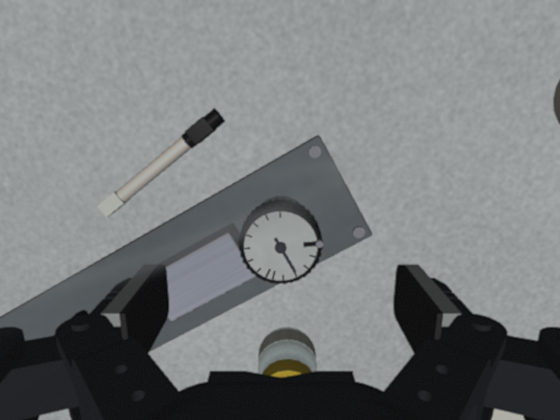

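The picture shows the dial centre at (280.5,246), the needle tip at about (296,276), the zero bar at (308,244) and the stud at (319,243).

Run:
```python
from h import *
k=load("w1");im=cv2.imread("pics/w1.png")
hub=at(k,280.5,247,.069);D=at(k,280.5,246.5,.067)
n=at(k,296.5,277,.070);z=at(k,308,244,.069);st=at(k,319,243,.068)
c1,c2=at(k,318,136,.01),at(k,371,234,.01)
print(hub,D,"r",[np.linalg.norm((p-hub)[:2]) for p in (n,z,st)],np.linalg.norm(c1-c2))
an=lambda p:np.arctan2(*(p-hub)[[1,0]])
print("needle",an(n),"zero",an(z),an(st),"end edge yaw",np.arctan2(*(c2-c1)[[1,0]]))
for c in (hub,):
  s=bot.read_state();Rm=R.from_rotvec(s["tcp_rot"]).as_matrix();print((Rm.T@(np.array([c[0],c[1],.213])-s["tool_pos"])*1e3).round(1))
cv2.imwrite("pics/w1c.png",cv2.resize(im[190:300,225:335],(600,600),interpolation=cv2.INTER_CUBIC))
```

```text
[0.5350625  0.14081199 0.069     ] [0.53540489 0.14066371 0.067     ] r [np.float64(0.025615838477117847), np.float64(0.019739757140445225), np.float64(0.027662984388671485)] 0.09707835413079026
needle 0.08043042944544877 zero 1.2959974697929435 1.2769790864712944 end edge yaw 0.13031059713657353
[-28.7  -2.3 142.6]
```

View pics/w1c.png

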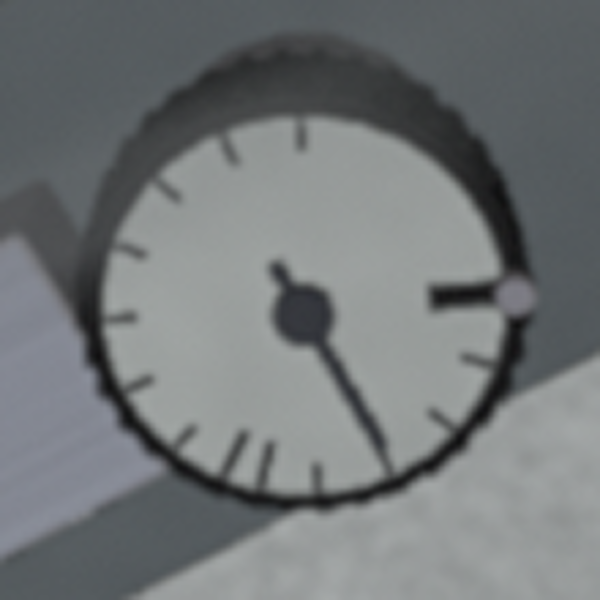

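The crop shows the needle running from tail (275,267) to tip (384,452), and the zero bar from (430,298) to the stud (515,297). The face spans about x 102–508, y 113–500.

Run:
```python
from h import *
k=load("w1");g=lambda u,v,z:at(k,225+u*110/600-.4,190+v*110/600-.4,z)
an=lambda a,b:np.arctan2(*(b-a)[[1,0]])
c=g(305,307,.067);hub=g(302,315,.072)
t,tl=g(384,452,.072),g(275,267,.072);st=g(515,297,.069)
print(c,hub,"needle",an(tl,t),an(c,t),np.linalg.norm(t-tl),"zero",an(c,st),np.linalg.norm((st-c)[:2]),an(g(430,298,.068),g(500,297,.068)))
```

```text
[0.53497336 0.14085478 0.067     ] [0.5341178 0.1408048 0.072    ] needle 0.11455816768218316 0.12368635161575475 0.029461662592987523 zero 1.2582245458585513 0.027538765383127155 1.1956672932911567
```

Request:
{"name": "drive_tool", "arguments": {
  "increments": [
    {"delta_pos":[-28.5,-2.3,10],"turn":0,"jaw":1},
    {"delta_pos":[0,0,15],"turn":0.12,"jaw":1},
    {"delta_pos":[0,0,15],"turn":0.12,"jaw":1},
    {"delta_pos":[0,0,20],"turn":0.12,"jaw":1},
    {"delta_pos":[0,0,20],"turn":0.12,"jaw":1},
    {"delta_pos":[0,0,10],"turn":0.12,"jaw":1},
    {"delta_pos":[0,0,0],"turn":0,"jaw":1},
    {"delta_pos":[0,0,0],"turn":0,"jaw":1}
  ]
}}

```text
time: 2.78
tool_pos: [0.5356, 0.1411, 0.2668]
tcp_rot: [1.487, 2.764, 0.003]
wrist_force: [-0.2, -0.4, 1.8]
width: 1.002
grip_force: 0.0
```

Run:
```python
from h import *
s=bot.read_state();im,k=save("wrist","w2");Rm=R.from_rotvec(s["tcp_rot"]).as_matrix();print(s["tool_pos"],s["q"][5],Rm.round(3))
print((Rm.T@(np.array([.535,.141,.213])-s["tool_pos"])*1e3).round(1), proj(k,[.535,.141,.067]))
```

```text
[0.53559321 0.14113932 0.26678641] -0.3708762318834966 [[-0.551  0.835  0.003]
 [ 0.835  0.551  0.001]
 [-0.001  0.003 -1.   ]]
[ 0.3 -0.7 53.8] [280.48527301 248.77140755]
```

View pics/w2.png

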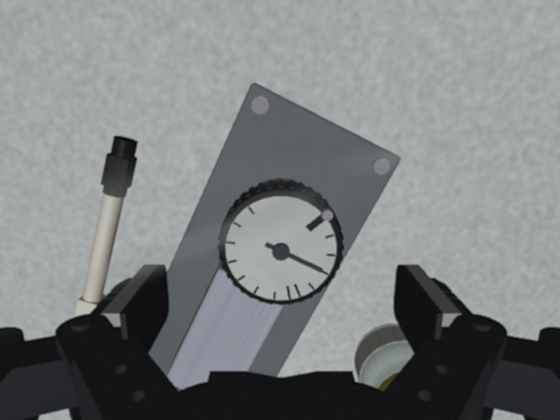

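The dial sits centred at (281,247), with the needle tail at (266,245), tip at (324,271) and stud at (327,216). I'll re-measure the angle, then descend and grip.

Run:
```python
from h import *
k=load("w2");an=lambda a,b:np.arctan2(*(b-a)[[1,0]])
c=at(k,281,247.5,.067);t,tl=at(k,325,271.5,.072),at(k,266,244.5,.072);st=at(k,327,216,.069)
print(c,an(tl,t),an(c,t),an(c,st),an(at(k,308,228,.068),st),"turn",an(c,st)-(an(tl,t)))
```

```text
[0.53484937 0.1416733  0.067     ] 0.12759602287494792 0.12786442755002556 1.2364090918151451 1.204022166564898 turn 1.1088130689401972
```

Request:
{"name": "drive_tool", "arguments": {
  "increments": [
    {"delta_pos":[0,-0.7,20],"turn":0,"jaw":1},
    {"delta_pos":[0,0,20],"turn":0,"jaw":1},
    {"delta_pos":[0,0,14],"turn":0,"jaw":1},
    {"delta_pos":[0,0,0],"turn":0,"jaw":1},
    {"delta_pos":[0,0,0],"turn":0,"jaw":0.2},
    {"delta_pos":[0,0,0],"turn":0,"jaw":0},
    {"delta_pos":[0,0,0],"turn":0,"jaw":0},
    {"delta_pos":[0,0,0],"turn":0,"jaw":0}
  ],
  "grip_force": 30
}}

```text
time: 3.5
tool_pos: [0.5354, 0.1409, 0.2133]
tcp_rot: [1.491, 2.761, 0.006]
wrist_force: [0.5, 1.5, 5.9]
width: 0.695
grip_force: 33.7
```

Request:
{"name": "drive_tool", "arguments": {
  "increments": [
    {"delta_pos":[0,0,0],"turn":0.08,"jaw":0},
    {"delta_pos":[0,0,0],"turn":0.08,"jaw":0},
    {"delta_pos":[0,0,0],"turn":0.08,"jaw":0},
    {"delta_pos":[0,0,0],"turn":0.08,"jaw":0},
    {"delta_pos":[0,0,0],"turn":0.08,"jaw":0},
    {"delta_pos":[0,0,0],"turn":0.08,"jaw":0},
    {"delta_pos":[0,0,0],"turn":0.08,"jaw":0},
    {"delta_pos":[0,0,0],"turn":0.08,"jaw":0}
  ]
}}

```text
time: 4.17
tool_pos: [0.5355, 0.1409, 0.2133]
tcp_rot: [2.289, 2.148, 0.008]
wrist_force: [0.5, 1.8, 5.5]
width: 0.69
grip_force: 33.9
```

Request:
{"name": "drive_tool", "arguments": {
  "increments": [
    {"delta_pos":[0,0,0],"turn":0.08,"jaw":0},
    {"delta_pos":[0,0,0],"turn":0.08,"jaw":0},
    {"delta_pos":[0,0,0],"turn":0.08,"jaw":0},
    {"delta_pos":[0,0,0],"turn":0.08,"jaw":0},
    {"delta_pos":[0,0,0],"turn":0.08,"jaw":0},
    {"delta_pos":[0,0,0],"turn":0.07,"jaw":0},
    {"delta_pos":[0,0,0],"turn":0,"jaw":0},
    {"delta_pos":[0,0,0],"turn":0,"jaw":0}
  ]
}}

```text
time: 4.83
tool_pos: [0.5355, 0.1409, 0.2133]
tcp_rot: [2.724, 1.561, 0.008]
wrist_force: [1.0, 1.7, 5.9]
width: 0.688
grip_force: 33.9
```

Request:
{"name": "drive_tool", "arguments": {
  "increments": [
    {"delta_pos":[0,0,0],"turn":0,"jaw":1},
    {"delta_pos":[0,0,0],"turn":0,"jaw":1},
    {"delta_pos":[0,0,0],"turn":0,"jaw":1},
    {"delta_pos":[0,0,-20],"turn":0,"jaw":1},
    {"delta_pos":[0,0,-30],"turn":0,"jaw":1},
    {"delta_pos":[0,0,-30],"turn":0,"jaw":1},
    {"delta_pos":[0,0,0],"turn":0,"jaw":1},
    {"delta_pos":[0,0,0],"turn":0,"jaw":1}
  ]
}}

```text
time: 5.5
tool_pos: [0.5348, 0.1405, 0.2929]
tcp_rot: [2.724, 1.561, 0.007]
wrist_force: [-0.6, 0.6, 0.1]
width: 0.999
grip_force: 0.0
```

Run:
```python
from h import *
s=bot.read_state();im,k=save("wrist","w3");print(s["tool_pos"],s["q"][5],R.from_rotvec(s["tcp_rot"]).as_matrix().round(3))
for p in ([.535,.141,.067],[.564,-.057,.072]): print(proj(k,p))
cv2.imwrite("pics/w3c.png",cv2.resize(im[175:325,205:355,::-1],(600,600),interpolation=cv2.INTER_CUBIC))
```

```text
[0.53475028 0.14049702 0.29294457] 0.7419337310375272 [[ 0.505  0.863  0.004]
 [ 0.863 -0.506  0.001]
 [ 0.003  0.003 -1.   ]]
[280.41560345 230.57042581]
[476.8067114  465.82106378]
```

View pics/w3c.png

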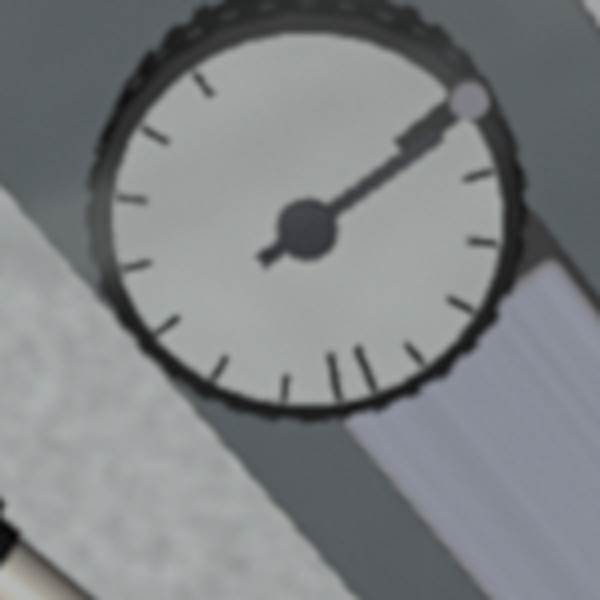

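Needle and zero bar coincide to within about 3° (stud at (470,100), tip at (440,140) in the crop). Now over to the paddle.

Request:
{"name": "drive_tool", "arguments": {
  "increments": [
    {"delta_pos":[-26.1,20.5,0],"turn":0,"jaw":1},
    {"delta_pos":[-26.1,20.5,0],"turn":0,"jaw":1},
    {"delta_pos":[-26.1,20.5,0],"turn":0,"jaw":1},
    {"delta_pos":[-26.1,20.5,0],"turn":0,"jaw":1},
    {"delta_pos":[-26.1,20.5,0],"turn":0,"jaw":1},
    {"delta_pos":[-26.1,20.5,0],"turn":0,"jaw":1}
  ]
}}

```text
time: 6.05
tool_pos: [0.5596, -0.0583, 0.2883]
tcp_rot: [-2.723, -1.561, 0.005]
wrist_force: [-0.1, 1.1, 0.9]
width: 0.997
grip_force: 0.0
```

Request:
{"name": "drive_tool", "arguments": {
  "increments": [
    {"delta_pos":[0,0,0],"turn":0.114,"jaw":1},
    {"delta_pos":[0,0,0],"turn":0.114,"jaw":1},
    {"delta_pos":[0,0,0],"turn":0.114,"jaw":1},
    {"delta_pos":[0,0,0],"turn":0.114,"jaw":1},
    {"delta_pos":[0,0,0],"turn":0.114,"jaw":1},
    {"delta_pos":[0,0,0],"turn":0.114,"jaw":1},
    {"delta_pos":[0,0,0],"turn":0.114,"jaw":1},
    {"delta_pos":[0,0,0],"turn":0.112,"jaw":1}
  ]
}}

```text
time: 6.72
tool_pos: [0.5596, -0.0569, 0.2881]
tcp_rot: [-3.135, -0.196, 0.007]
wrist_force: [-0.0, 0.0, -0.4]
width: 0.998
grip_force: 0.0
```

Request:
{"name": "drive_tool", "arguments": {
  "increments": [
    {"delta_pos":[0,0,0],"turn":0,"jaw":1},
    {"delta_pos":[0,0,0],"turn":0,"jaw":1}
  ]
}}

```text
time: 6.88
tool_pos: [0.5599, -0.0569, 0.2888]
tcp_rot: [-3.134, -0.21, 0.005]
wrist_force: [1.1, 0.3, -0.3]
width: 1.001
grip_force: 0.0
```

Run:
```python
from h import *
k=load("w3");g=lambda u,v,z:at(k,205+u/4-.4,175+v/4-.4,z);an=lambda a,b:np.arctan2(*(b-a)[[1,0]])
print("zero",an(g(308,219,.067),g(470,100,.069)),"needle",an(g(263,260,.072),g(442,138,.072)))
s=bot.read_state();im,k=save("wrist","w4");Rm=R.from_rotvec(s["tcp_rot"]).as_matrix();print(s["tool_pos"],s["q"][5],Rm.round(3))
print(proj(k,[.562,-.057,.072]))
```

```text
zero 0.14534320201691864 needle 0.09112524800991348
[ 0.55993758 -0.05688928  0.28879949] 1.2915131252167162 [[ 0.991  0.133 -0.003]
 [ 0.133 -0.991  0.   ]
 [-0.003 -0.001 -1.   ]]
[281.43017748 230.62729579]
```

View pics/w4.png

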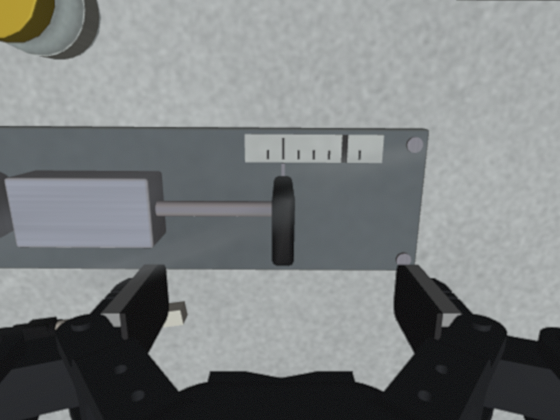

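The paddle's top face is centred at about (283,226), its pointer is on the long home line (283,150), and the check line is at (345,150). The gripper is within 2 mm of it, so I'll descend and grip.

Request:
{"name": "drive_tool", "arguments": {
  "increments": [
    {"delta_pos":[2,1,25],"turn":0,"jaw":1},
    {"delta_pos":[0,0,25],"turn":0,"jaw":1},
    {"delta_pos":[0,0,23],"turn":0,"jaw":1},
    {"delta_pos":[0,0,0],"turn":0,"jaw":1},
    {"delta_pos":[0,0,0],"turn":0,"jaw":0},
    {"delta_pos":[0,0,0],"turn":0,"jaw":-0.4},
    {"delta_pos":[0,0,0],"turn":0,"jaw":-0.8},
    {"delta_pos":[0,0,0],"turn":0,"jaw":-1}
  ],
  "grip_force": 40
}}

```text
time: 7.6
tool_pos: [0.5639, -0.0578, 0.2196]
tcp_rot: [3.134, 0.206, 0.005]
wrist_force: [-0.7, -0.2, 0.7]
width: 0.451
grip_force: 0.0
```

Request:
{"name": "drive_tool", "arguments": {
  "increments": [
    {"delta_pos":[0,0,0],"turn":0,"jaw":-1},
    {"delta_pos":[0,0,0],"turn":0,"jaw":-1},
    {"delta_pos":[0,0,0],"turn":0,"jaw":-1},
    {"delta_pos":[0,0,0],"turn":0,"jaw":-1}
  ]
}}

```text
time: 7.93
tool_pos: [0.5634, -0.0575, 0.2189]
tcp_rot: [-3.135, -0.205, -0.003]
wrist_force: [-1.5, 1.3, 6.2]
width: 0.132
grip_force: 40.8
```

Request:
{"name": "drive_tool", "arguments": {
  "increments": [
    {"delta_pos":[0,5,0],"turn":0,"jaw":-1},
    {"delta_pos":[0,5,0],"turn":0,"jaw":-1},
    {"delta_pos":[0,5,0],"turn":0,"jaw":-1},
    {"delta_pos":[0,5,0],"turn":0,"jaw":-1},
    {"delta_pos":[0,5,0],"turn":0,"jaw":-1},
    {"delta_pos":[0,5,0],"turn":0,"jaw":-1},
    {"delta_pos":[0,5,0],"turn":0,"jaw":-1},
    {"delta_pos":[0,5,0],"turn":0,"jaw":-1}
  ]
}}

```text
time: 8.6
tool_pos: [0.5684, -0.0963, 0.2189]
tcp_rot: [-3.132, -0.204, -0.001]
wrist_force: [-1.9, 7.3, 8.2]
width: 0.134
grip_force: 41.0
```

Request:
{"name": "drive_tool", "arguments": {
  "increments": [
    {"delta_pos":[0,0,0],"turn":0,"jaw":-1},
    {"delta_pos":[0,0,0],"turn":0,"jaw":-1}
  ]
}}

```text
time: 8.77
tool_pos: [0.5685, -0.0965, 0.2189]
tcp_rot: [-3.133, -0.204, -0.002]
wrist_force: [-1.6, 6.3, 7.2]
width: 0.132
grip_force: 41.0
```

Run:
```python
from h import *
s=bot.read_state();a,k=save("wrist","w5");print(s["tool_pos"])
b,_=save("scene","s5");c=cv2.resize(b[160:280,200:360],(560,420),interpolation=cv2.INTER_CUBIC)
cv2.imwrite("pics/m5.png",cv2.resize(np.hstack([a,c]),(800,300),interpolation=cv2.INTER_AREA)[:,:,::-1])
```

```text
[ 0.56847493 -0.09651772  0.21887042]
```

View pics/m5.png

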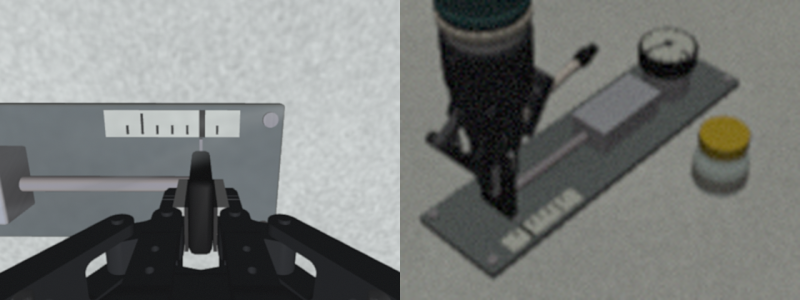

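The pointer at (201,145) stands on the thick check line (202,124). I'll hold, then ease it home.

Request:
{"name": "drive_tool", "arguments": {
  "increments": [
    {"delta_pos":[0,0,0],"turn":0,"jaw":-1},
    {"delta_pos":[0,0,0],"turn":0,"jaw":-1},
    {"delta_pos":[0,0,0],"turn":0,"jaw":-1},
    {"delta_pos":[0,0,0],"turn":0,"jaw":-1},
    {"delta_pos":[0,0,0],"turn":0,"jaw":-1},
    {"delta_pos":[0,0,0],"turn":0,"jaw":-1},
    {"delta_pos":[0,0,0],"turn":0,"jaw":-1},
    {"delta_pos":[0,0,0],"turn":0,"jaw":-1}
  ]
}}

```text
time: 9.53
tool_pos: [0.5684, -0.0962, 0.2189]
tcp_rot: [-3.133, -0.204, -0.002]
wrist_force: [-2.2, 7.0, 7.1]
width: 0.133
grip_force: 41.0
```

Request:
{"name": "drive_tool", "arguments": {
  "increments": [
    {"delta_pos":[0,0,0],"turn":0,"jaw":-1},
    {"delta_pos":[0,0,0],"turn":0,"jaw":-1},
    {"delta_pos":[0,-4,0],"turn":0,"jaw":-1},
    {"delta_pos":[0,-4,0],"turn":0,"jaw":-1},
    {"delta_pos":[0,-4,0],"turn":0,"jaw":-1},
    {"delta_pos":[0,-4,0],"turn":0,"jaw":-1},
    {"delta_pos":[0,-4,0],"turn":0,"jaw":-1},
    {"delta_pos":[0,-4,0],"turn":0,"jaw":-1}
  ]
}}

```text
time: 10.2
tool_pos: [0.5654, -0.0728, 0.2189]
tcp_rot: [-3.134, -0.205, -0.002]
wrist_force: [-1.3, 2.8, 6.3]
width: 0.129
grip_force: 40.8
```

Request:
{"name": "drive_tool", "arguments": {
  "increments": [
    {"delta_pos":[0,-4,0],"turn":0,"jaw":-1},
    {"delta_pos":[0,-4,0],"turn":0,"jaw":-1},
    {"delta_pos":[0,-4,0],"turn":0,"jaw":-1},
    {"delta_pos":[0,-3,0],"turn":0,"jaw":-1},
    {"delta_pos":[0,-1,0],"turn":0,"jaw":-1},
    {"delta_pos":[0,0,0],"turn":0,"jaw":-1},
    {"delta_pos":[0,0,0],"turn":0,"jaw":-1},
    {"delta_pos":[0,0,0],"turn":0,"jaw":-1}
  ]
}}

```text
time: 10.87
tool_pos: [0.5634, -0.0573, 0.2189]
tcp_rot: [-3.134, -0.205, -0.002]
wrist_force: [-0.7, 3.6, 6.8]
width: 0.133
grip_force: 40.8
```

Request:
{"name": "drive_tool", "arguments": {
  "increments": [
    {"delta_pos":[0,0,0],"turn":0,"jaw":-0.6},
    {"delta_pos":[0,0,0],"turn":0,"jaw":-0.4},
    {"delta_pos":[0,0,0],"turn":0,"jaw":0},
    {"delta_pos":[0,0,0],"turn":0,"jaw":0.5},
    {"delta_pos":[0,0,0],"turn":0,"jaw":1},
    {"delta_pos":[0,0,0],"turn":0,"jaw":1},
    {"delta_pos":[0,0,0],"turn":0,"jaw":1},
    {"delta_pos":[0,0,-10],"turn":0,"jaw":1}
  ]
}}

```text
time: 11.53
tool_pos: [0.5617, -0.0575, 0.2259]
tcp_rot: [-3.134, -0.205, 0.007]
wrist_force: [-0.7, 0.5, -0.2]
width: 0.999
grip_force: 0.0
```

Request:
{"name": "drive_tool", "arguments": {
  "increments": [
    {"delta_pos":[0,0,-25],"turn":0,"jaw":1},
    {"delta_pos":[0,0,-30],"turn":0,"jaw":1},
    {"delta_pos":[0,0,-30],"turn":0,"jaw":1},
    {"delta_pos":[0,-30,-10],"turn":0,"jaw":1},
    {"delta_pos":[0,-30,0],"turn":0,"jaw":1},
    {"delta_pos":[0,-30,0],"turn":0,"jaw":1},
    {"delta_pos":[0,0,0],"turn":0,"jaw":1},
    {"delta_pos":[0,0,0],"turn":0,"jaw":1}
  ]
}}

```text
time: 12.2
tool_pos: [0.5509, 0.0328, 0.3236]
tcp_rot: [3.134, 0.21, 0.001]
wrist_force: [-0.1, -0.4, -0.6]
width: 0.998
grip_force: 0.0
```

Run:
```python
from h import *
s=bot.read_state();a,k=save("wrist","w6");print(s["tool_pos"],s["wrist_force"])
```

```text
[0.55092834 0.03279861 0.32359458] [-0.06137132 -0.36178214 -0.58356531]
```

View pics/w6.png

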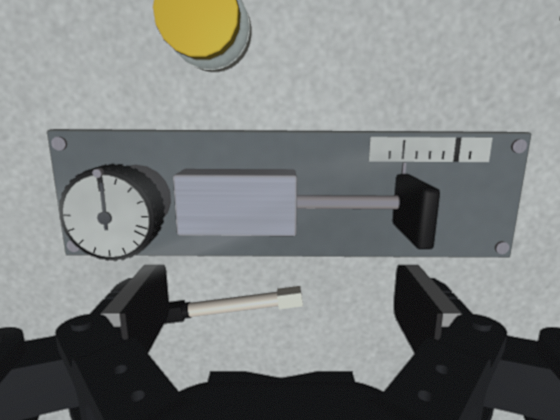

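The pointer is back on the home line (404,150), and the needle lies over the zero bar and stud (98,175). The gripper is clear, so I'm handing in.

```bash
python3 -c "
from workcell import bot
print(bot.finish_job())"
```

```text
the job is handed in; nothing more can be done
None
```

I zeroed the dial to within about 3°, held the paddle at the 40 mm check line for about a second and eased it home at about 50 mm/s, then handed the job in at about 12 s; no verdict was returned.

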